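Release a batch of vials at the gate feeder

TASK

Let the three large vials down for packing: with the fingertips, press down the black plate at the rear end of the rocking lever on the feeder that holds the large vials, so that the lever's other end lifts the gate, and keep it down until all three have rolled into the pick zone at the front of the chute; only then take the fingers off, so that the gate drops shut behind them. Nothing is to be picked up: do not touch the vials or the gates, and leave the feeder of small vials and everything else on the bench as it is.

Things in the scene. Friction and masses are not known exactly. Their poses are not given: they have to be found in the camera images.
- feeder_large: Feeder (white chute with a steel floor, grey foot plate) holding the large vials, fixed: foot plate 316 x 116 mm, chute 260 x 67 mm sloping 0.19 rad down to its front (-x). Origin on the bench under the chute's centre line; +x uphill, +y left. Chute floor 55 mm up at the origin; highest part, gate shut, under 115 mm. Gate at x = -30 mm; pick zone in front of it, x = -140 to -31 mm. Left or right of its twin: it changes.
- lever_large (a joint): Rocking lever along the right (-y) outside of the large feeder's chute, rad: 0 gate shut (spring return), 0.42 plate fully down on its stop. Pivot along the feeder's y at x = 55 mm, 88 mm up; gate on the front end, press plate on the rear. Large vials pass above about 0.29 rad. About 4 N on the plate starts it, 7 N holds it down.
- press_large (a point): Centre of the top of the large feeder's press plate: black ribbed square 28 x 28 mm, 7 mm thick, 101 mm above the bench at rest, at x = 140 mm, y = -55.5 mm in the feeder's frame, 85 mm behind the pivot, free from above. Fully pressed it is about 36 mm lower, under 3 mm shifted, tilted 0.42 rad.
- gate_large (a point): Middle of the lower edge of the gate of the large feeder: steel blade 3 mm thick, 59 mm wide, 38 mm high, hung across the chute on an aluminium cross bar at the lever's front end. Shut, it hangs 4 mm above the chute floor. Not to be touched.
- vial_large_1: Large capped glass vial, 30 mm diameter, 58 mm long, lying across the large feeder's chute, brown with an aluminium cap, free to roll; number 1 from the gate of three at the start. Origin: on its axis, mid-length; its y axis lies along the vial. About 45 g.
- vial_large_2: Large capped glass vial, 30 mm diameter, 58 mm long, lying across the large feeder's chute, brown with an aluminium cap, free to roll; number 2 from the gate of three at the start. Origin: on its axis, mid-length; its y axis lies along the vial. About 45 g.
- vial_large_3: Large capped glass vial, 30 mm diameter, 58 mm long, lying across the large feeder's chute, brown with an aluminium cap, free to roll; number 3 from the gate of three at the start. Origin: on its axis, mid-length; its y axis lies along the vial. About 45 g.
- feeder_small: Feeder (white chute with a steel floor, grey foot plate) holding the small vials, fixed: foot plate 316 x 116 mm, chute 260 x 44 mm sloping 0.19 rad down to its front (-x). Origin on the bench under the chute's centre line; +x uphill, +y left. Chute floor 55 mm up at the origin; highest part, gate shut, under 115 mm. Gate at x = -30 mm; pick zone in front of it, x = -140 to -31 mm. Left or right of its twin: it changes.
- lever_small (a joint): Rocking lever along the right (-y) outside of the small feeder's chute, rad: 0 gate shut (spring return), 0.42 plate fully down on its stop. Pivot along the feeder's y at x = 55 mm, 88 mm up; gate on the front end, press plate on the rear. Small vials pass above about 0.14 rad. About 4 N on the plate starts it, 7 N holds it down.
- press_small (a point): Centre of the top of the small feeder's press plate: black ribbed square 28 x 28 mm, 7 mm thick, 101 mm above the bench at rest, at x = 140 mm, y = -44 mm in the feeder's frame, 85 mm behind the pivot, free from above. Fully pressed it is about 36 mm lower, under 3 mm shifted, tilted 0.42 rad.
- gate_small (a point): Middle of the lower edge of the gate of the small feeder: steel blade 3 mm thick, 36 mm wide, 38 mm high, hung across the chute on an aluminium cross bar at the lever's front end. Shut, it hangs 4 mm above the chute floor. Not to be touched.
- vial_small_1: Small capped glass vial, 16 mm diameter, 35 mm long, lying across the small feeder's chute, brown with an aluminium cap, free to roll; number 1 from the gate of three at the start. Origin: on its axis, mid-length; its y axis lies along the vial. About 14 g.
- vial_small_2: Small capped glass vial, 16 mm diameter, 35 mm long, lying across the small feeder's chute, brown with an aluminium cap, free to roll; number 2 from the gate of three at the start. Origin: on its axis, mid-length; its y axis lies along the vial. About 14 g.
- vial_small_3: Small capped glass vial, 16 mm diameter, 35 mm long, lying across the small feeder's chute, brown with an aluminium cap, free to roll; number 3 from the gate of three at the start. Origin: on its axis, mid-length; its y axis lies along the vial. About 14 g.
- dropper: Bystander: white dropper bottle standing between the feeders, 25 mm diameter, 72 mm high; origin under its centre.
- cassette_a: Bystander: white test cassette 70 x 20 x 5 mm lying between the feeders' front ends; origin under its centre, long side along x.
- cassette_b: Bystander: white test cassette 70 x 20 x 5 mm lying behind and between the feeders; origin under its centre, long side along x.
- carton: Bystander: white and blue folding carton 55 x 115 x 85 mm with its flap up to about 105 mm, right of the feeders; origin under its centre.
- basket: Bystander: teal plastic basket 120 x 170 x 55 mm with cassettes in it, left of the feeders; origin under its centre.
- marker: Bystander: marker pen 136 mm long, 15 mm high, lying at the rear right; origin under its middle.
- label_roll: Bystander: roll of labels 76 mm across, 30 mm high, lying at the right; origin under its centre.

How it is judged:
By the outcome, as a careful person would: the job done as asked, in the order asked, and still so for the second after the job is handed in, with the robot touching nothing.
It also fails if it takes over 32 s, if anything falls off the work surface, if the arm or the gripper's body presses on something with over 40 N, if the wrist force passes 120 N, or if a joint passes its speed limit or range.

ROBOT

A 6-joint arm with a two-finger parallel gripper is mounted at the origin on the work surface. World frame = base frame: x ahead of the robot, y to its left, z up, the work surface at z = 0. Lengths are in m, angles in degrees, forces in N, time in s.
With the tool pointing down it reaches from about 0.35 to 0.925 m from the base axis. Payload 6.4 kg.
Tool frame: the origin (TCP) lies at the very end of the fingers, on their centre line; the grasp point (between the pads) lies ctrl.tcp_to_grasp behind it (ctrl.tcp_to_grasp is the distance from the TCP to the grasp point, in m); z points along the fingers, y is the line along which they close (so a half turn about z gives the same grasp; the last joint's range is limited). The gripper opens to 94 mm and grips with 3 to 60 N. Pads are 16 mm wide; open, the fingers measure 119 mm over their backs; the gripper's body (75 mm by 177 mm) begins 78 mm behind the grasp point.
Start: joints at [-78.787, 14.043, 89.255, -0, 76.702, -9.975], TCP at [0.235, -0.606, 0.185] pointing down, gripper open.
Joint ranges: [-179.41, 179.41], [-58.25, 129.5], [7.25, 145.43], [-54.29, 234.29], [11.92, 165.04], [-157.13, 157.13]. Speed limits (degrees/s): [147.25, 147.25, 180, 180, 180, 180].

INTERFACE

Orientations are given as [roll, pitch, yaw] about the fixed x, y, z axes, in that order (R = Rz(yaw) Ry(pitch) Rx(roll)).
In Python, from cell import ctrl gives the robot as it stands.
- The arm moves only by the shell command python3 -m pendant 'ROWS' [FORCE]. ROWS is JSON, a list of rows, each an object with "xyz": the shift along the tool's x, y, z scaled (see below), a list of three; "rot": the turn, a rotation vector about the tool's x, y, z scaled (see below), a list of three; "gripper": the closure, from 0 (fully open) to 1 (shut). In form: [{"xyz": [tx, ty, tz], "rot": [rx, ry, rz], "gripper": gripper}, ...]. A call has 1 to 20 rows; each row is the pose to reach, as a shift and turn from the pose commanded when the call began, along the tool's axes at that moment; what a row does not reach only later rows make up. The controller multiplies each number of a shift by 0.4 m and each number of a turn by 90 degrees. A row lasts 1/10 s, in which the tool goes at most 50 mm and 8.59 degrees, less where a joint would pass 70% of its speed; a pose out of reach is approached as far as the arm can. A call with a number of a shift or a turn outside -1 to 1 is refused whole. A call with a gripper value outside its range is refused whole. The fingers move at their own pace and stop on an object; FORCE is the grip in N (left out, the last holds). Time passes only in rows, so rows that repeat a pose let the fingers close. It gives the time, the measured TCP pose, the force, the opening and the grip force at its end, in the units of the state.
- ctrl.observe(): the state, without advancing time (a new reading comes with each control period).
- ctrl.grab_frame(name): name is "scene" or "top"; returns the picture (400x640x3 uint8, red, green, blue); there is no depth.
- ctrl.get_calibration(name): a dict with "vertical_fov" (degrees; the focal length in pixels is half the picture's height over the tangent of half this angle, whatever the lens; pixels are square), "cx", "cy" (the principal point, pixels), "world_to_cam" (4x4, takes a point from world to camera coordinates). Camera axes: x right, y down, z forward; pixel columns grow to the right and rows downward; lengths in m; the calibration is good to about 2 mm. A picture is of the moment at which its call begins. get_calibration takes no time and is no camera call.
- ctrl.close_job(): hands the job in; it is judged then, once.
The state is a dict: "clock": time; "q": joint angles; "joint_vel": joint speeds; "effort": joint torques, N m; "tcp_pos": TCP position; "ee_rot": TCP orientation; "ft_force": force on the tool from outside, world axes, zero at the start; "ft_torque": the same for the moment, N m; "width": finger opening in m; "finger_force": force on a finger pad.
Only numpy, scipy, OpenCV 4.12 (cv2) and the standard library are available. Lean on these libraries where they do the work, as an engineer would, in place of code of your own. Each camera call takes 0.05 s, during which the arm holds its last target. There are 200 camera calls.

## Working session

There is one attempt and no reset: what is moved stays moved. The work goes in short steps, Python scripts to look and compute and a shell command to move; the robot and the scene stay as the last step left them, time stands still between calls to the robot, and variables do not carry over. Pictures are saved under pics/ and viewed, at most 10 in all, crops included, and the job is handed in when it is done.

```bash
mkdir -p pics
python3 - <<'E'
from cell import ctrl
import cv2
for n in("scene","top"):
    f=ctrl.grab_frame(n); cv2.imwrite(f"pics/{n}0.png",f[:,:,::-1])
    c=ctrl.get_calibration(n); print(n,c)
s=ctrl.observe(); print(s["clock"],s["tcp_pos"],s["ee_rot"],ctrl.tcp_to_grasp,s["width"])
E
```

```text
scene {'vertical_fov': 54.721439964055996, 'cx': 325.4384192618103, 'cy': 203.63597355262078, 'world_to_cam': array([[ 3.89130238e-01,  9.21181738e-01, -1.36505333e-03,
        -2.11413823e-01],
       [ 7.02530814e-01, -2.97724454e-01, -6.46382708e-01,
        -3.30298694e-01],
       [-5.95842356e-01,  2.50568065e-01, -7.63012144e-01,
         1.60302051e+00],
       [ 0.00000000e+00,  0.00000000e+00,  0.00000000e+00,
         1.00000000e+00]])}
top {'vertical_fov': 47.7243715805119, 'cx': 310.8399727590913, 'cy': 197.73892180020297, 'world_to_cam': array([[-6.14803867e-03, -9.99981092e-01, -1.31263952e-04,
         4.51931470e-03],
       [-9.90635231e-01,  6.10848340e-03, -1.36398407e-01,
         5.71946250e-01],
       [ 1.36396629e-01, -7.08547983e-04, -9.90654055e-01,
         1.39269168e+00],
       [ 0.00000000e+00,  0.00000000e+00,  0.00000000e+00,
         1.00000000e+00]])}
0.1 [ 0.23482284 -0.60550068  0.18448433] [-1.79904515e+02 -1.63856456e-02  2.11869051e+01] 0.0188 0.09362052402212807
```

View pics/top0.png

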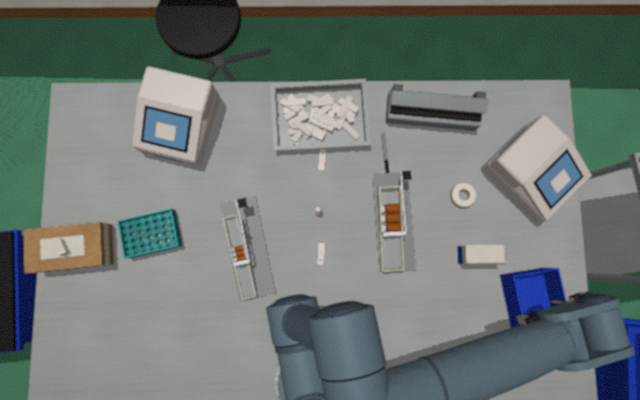

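View pics/scene0.png

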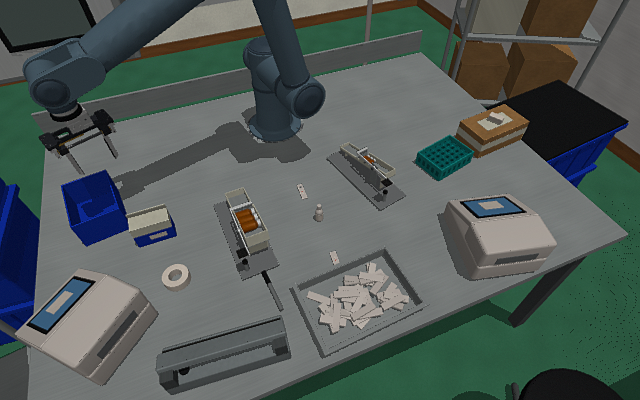

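The top view shows the large feeder on the right, with brown vials at about (393,218) and the black plate near (407,175). In the scene view the plate is near (242,253). The marker lies just behind the feeder, at (385,150) in the top view.

```bash
cat > h.py <<'E'
import numpy as np, cv2
from cell import ctrl
def cal(n):
    c=ctrl.get_calibration(n); return c, 200/np.tan(np.radians(c["vertical_fov"]/2))
def ray(n,u,v):
    c,f=cal(n); M=np.array(c["world_to_cam"]); R=M[:3,:3]
    return -R.T@M[:3,3], R.T@np.array([(u-c["cx"])/f,(v-c["cy"])/f,1])
def onz(n,u,v,z):
    o,d=ray(n,u,v); return o+d*(z-o[2])/d[2]
def proj(n,P):
    c,f=cal(n); q=np.array(c["world_to_cam"])@np.append(P,1); return q[:2]/q[2]*f+[c["cx"],c["cy"]]
def blobs(mask,off,amin=15):
    k,_,st,ce=cv2.connectedComponentsWithStats(mask.astype(np.uint8))
    return [(ce[i]+off,st[i][:5]) for i in range(1,k) if st[i][4]>=amin]
E
python3 - <<'E'
from h import *
t=cv2.imread("pics/top0.png"); s=cv2.imread("pics/scene0.png")
for n,im,(x0,y0,x1,y1),z in(("top",t,(365,155,425,285),.101),("scene",s,(205,180,290,290),.101)):
    c=im[y0:y1,x0:x1].astype(int)
    for nm,m in(("black",c.max(2)<45),("brown",(c[:,:,2]-c[:,:,0]>60))):
        for ce,st in blobs(m,np.array([x0,y0])): print(n,nm,ce.round(1),st,onz(n,*ce,z if nm=="black" else .09).round(4))
a=cv2.resize(t[160:285,365:425],None,fx=4.5,fy=4.5,interpolation=2); b=cv2.resize(s[180:290,205:290],None,fx=5,fy=5,interpolation=2)
h=max(a.shape[0],b.shape[0]); P=lambda i:cv2.copyMakeBorder(i,0,h-i.shape[0],0,0,0)
cv2.imwrite("pics/crop1.png",np.hstack([P(a),P(b)]))
E
```

```text
top black [406.4 175.2] [39 17  6  7 31] [ 0.631  -0.2909  0.101 ]
top brown [392.9 217.4] [ 21  49  15  27 349] [ 0.5032 -0.2475  0.09  ]
scene black [241.7 252.4] [31 67 12 12 83] [ 0.6331 -0.2909  0.101 ]
scene black [244.5 261.6] [37 79  6  6 30] [ 0.6652 -0.2916  0.101 ]
scene black [265.5 276.9] [56 90 10 16 68] [ 0.7329 -0.2528  0.101 ]
scene brown [246.3 219.9] [ 30  29  23  23 316] [ 0.5179 -0.2477  0.09  ]
```

View pics/crop1.png

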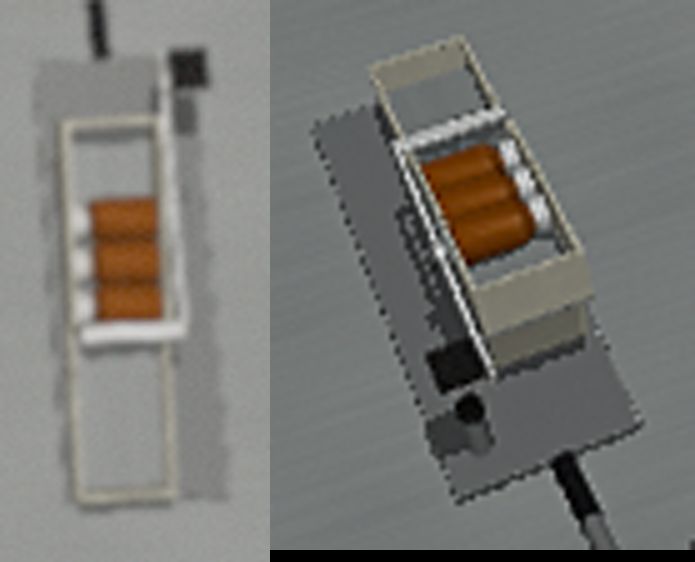

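The plate centre is at about (0.632, -0.291), and both views agree. The crop shows the plate free from above, with the stop post beneath it. First move: half way there, turning to about 2.5° yaw and closing the fingers.

```bash
python3 -m pendant '[{"xyz":[0.12,-0.04,0],"rot":[0,0,0.07],"gripper":1},{"xyz":[0.24,-0.08,0],"rot":[0,0,0.14],"gripper":1},{"xyz":[0.36,-0.11,0],"rot":[0,0,0.208],"gripper":1},{"xyz":[0.48,-0.15,0],"rot":[0,0,0.208],"gripper":1},{"xyz":[0.61,-0.19,0],"rot":[0,0,0.208],"gripper":1},{"xyz":[0.61,-0.19,0],"rot":[0,0,0.208],"gripper":1},{"xyz":[0.61,-0.19,0],"rot":[0,0,0.208],"gripper":1},{"xyz":[0.61,-0.19,0],"rot":[0,0,0.208],"gripper":1}]' 10
cat > go.py <<'E'
import sys; from h import *
from scipy.spatial.transform import Rotation as Ro
s=ctrl.observe(); R=Ro.from_euler("xyz",s["ee_rot"],degrees=True).as_matrix()
T=np.array(eval(sys.argv[1])); print(s["clock"],s["tcp_pos"].round(4),s["ee_rot"].round(2),s["ft_force"].round(1),s["width"].round(3),"units",(R.T@(T-s["tcp_pos"])/.4).round(4))
E
python3 go.py "[.634,-.291,.184]"
```

```text
clock: 0.9
tcp_pos: [0.4341, -0.4476, 0.1851]
ee_rot: [-180.0, 0.0, 2.4]
ft_force: [-1.1, -0.2, 0.2]
width: 0.033
finger_force: 0.0Traceback (most recent call last):
  File "go.py", line 4, in <module>
    T=np.array(eval(sys.argv[1])); print(s["clock"],s["tcp_pos"].round(4),s["ee_rot"].round(2),s["ft_force"].round(1),s["width"].round(3),"units",(R.T@(T-s["tcp_pos"])/.4).round(4))
                                                                                                                      ^^^^^^^^^^^^^^^^
AttributeError: 'float' object has no attribute 'round'
```

```bash
sed -i 's/s\["width"\].round(3)/round(s["width"],4)/' go.py; python3 -m pendant '[{"xyz":[0.1,-0.07,0],"rot":[0,0,0],"gripper":1},{"xyz":[0.2,-0.14,0],"rot":[0,0,0],"gripper":1},{"xyz":[0.3,-0.21,0],"rot":[0,0,0],"gripper":1},{"xyz":[0.4,-0.29,0],"rot":[0,0,0],"gripper":1},{"xyz":[0.516,-0.37,0],"rot":[0,0,0],"gripper":1},{"xyz":[0.516,-0.37,0.05],"rot":[0,0,0],"gripper":1},{"xyz":[0.516,-0.37,0.1],"rot":[0,0,0],"gripper":1},{"xyz":[0.516,-0.37,0.13],"rot":[0,0,0],"gripper":1},{"xyz":[0.516,-0.37,0.13],"rot":[0,0,0],"gripper":1}]'
python3 go.py "[.634,-.291,.104]"
python3 - <<'E'
from h import *
t=ctrl.grab_frame("top")[:,:,::-1]; s=ctrl.grab_frame("scene")[:,:,::-1]
for n,z in(("top",.101),("scene",.101)): print(n,proj(n,[.632,-.291,z]).round(1),proj(n,ctrl.observe()["tcp_pos"]).round(1))
a=cv2.resize(t[160:285,355:435],None,fx=4,fy=4,interpolation=2); b=cv2.resize(s[180:290,205:290],None,fx=4.5,fy=4.5,interpolation=2)
h=max(a.shape[0],b.shape[0]); P=lambda i:cv2.copyMakeBorder(i,0,h-i.shape[0],0,0,0)
cv2.imwrite("pics/crop2.png",np.hstack([P(a),P(b)]))
E
```

```text
clock: 1.8
tcp_pos: [0.6327, -0.291, 0.1307]
ee_rot: [-179.8, 0.2, 2.3]
ft_force: [-0.7, -0.1, 0.7]
width: 0.0003
finger_force: 0.0
1.8 [ 0.6327 -0.291   0.1307] [-179.85    0.22    2.34] [-0.7 -0.1  0.7] 0.0003 units [0.0035 0.0004 0.0668]
top [406.4 174.9] [408.9 172.1]
scene [241.5 252.1] [239.5 246.2]
```

View pics/crop2.png

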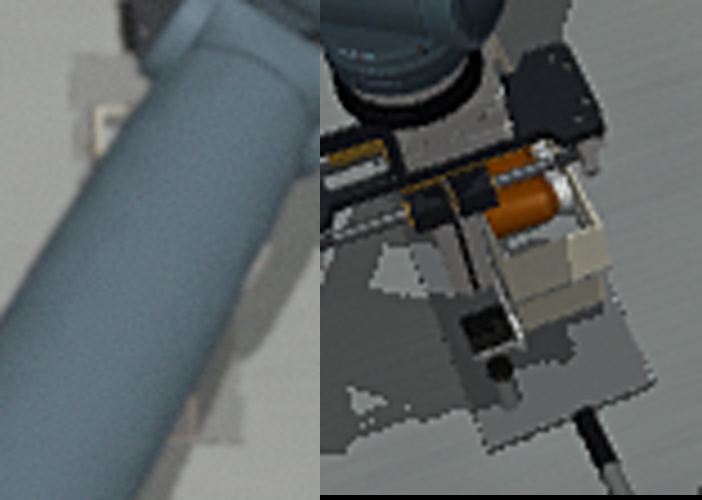

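The scene view shows the closed fingertips right above the black plate, with the tip at about (239,246) as projected. Part of the vials stays visible in this view, and the arm blocks the top view. Next, press gently.

```bash
python3 -m pendant '[{"xyz":[0.003,0,0.03],"rot":[0,0,0],"gripper":1},{"xyz":[0.003,0,0.06],"rot":[0,0,0],"gripper":1},{"xyz":[0.003,0,0.08],"rot":[0,0,0],"gripper":1},{"xyz":[0.003,0,0.09],"rot":[0,0,0],"gripper":1},{"xyz":[0.003,0,0.1],"rot":[0,0,0],"gripper":1},{"xyz":[0.003,0,0.1],"rot":[0,0,0],"gripper":1}]'
```

```text
clock: 2.5
tcp_pos: [0.6358, -0.29, 0.0928]
ee_rot: [-180.0, 0.0, 2.5]
ft_force: [0.2, -0.3, 0.1]
width: 0.0005
finger_force: 0.0
```

```bash
python3 go.py "[.634,-.291,.07]"
python3 - <<'E'
from h import *
s=ctrl.grab_frame("scene")[:,:,::-1]
print(ctrl.observe()["tcp_pos"],ctrl.observe()["ft_force"],proj("scene",ctrl.observe()["tcp_pos"]))
cv2.imwrite("pics/crop3.png",cv2.resize(s[205:285,205:285],None,fx=7,fy=7,interpolation=2))
E
```

```text
2.5 [ 0.6358 -0.29    0.0928] [-1.7997e+02  4.0000e-02  2.4700e+00] [ 0.2 -0.3  0.1] 0.0005 units [-0.0044  0.0023  0.057 ]
[ 0.63600864 -0.29014246  0.09332596] [ 0.49813566 -0.30101924 -0.30388784] [242.66829446 254.65064377]
```

View pics/crop3.png

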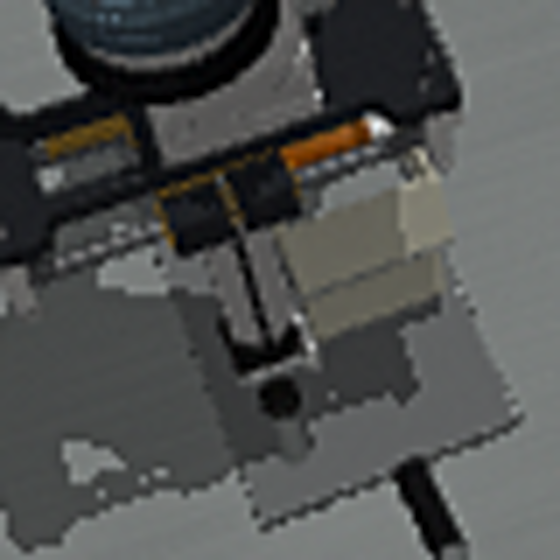

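The picture shows the fingertips centred on the plate, with a black margin around them at about (242,256). The plate still looks to be at rest height. I'll go on down in small steps, watching the force.

```bash
python3 -m pendant '[{"xyz":[-0.003,0,0.01],"rot":[0,0,0],"gripper":1},{"xyz":[-0.003,0,0.02],"rot":[0,0,0],"gripper":1},{"xyz":[-0.003,0,0.025],"rot":[0,0,0],"gripper":1},{"xyz":[-0.003,0,0.025],"rot":[0,0,0],"gripper":1}]'
```

```text
clock: 2.95
tcp_pos: [0.6345, -0.2901, 0.0829]
ee_rot: [-180.0, 0.0, 2.5]
ft_force: [-0.4, -0.1, -0.1]
width: 0.0005
finger_force: 0.0
```

Run:
```python
from h import *
s=ctrl.grab_frame("scene")[:,:,::-1]; t=ctrl.grab_frame("top")[:,:,::-1]
st=ctrl.observe(); print(st["ft_force"].round(2),st["tcp_pos"].round(4),st["effort"],proj("scene",st["tcp_pos"]))
o=cv2.imread("pics/scene0.png")
f=lambda i:cv2.resize(i[215:275,215:270],None,fx=7,fy=7,interpolation=2)
cv2.imwrite("pics/crop4.png",np.hstack([f(o),f(s)]))
```

```text
[0.01 0.18 0.25] [ 0.6348 -0.2903  0.0834] [-2.97150909e-03 -4.75775671e+01 -2.95075947e+01  5.25902677e-02
 -4.68436209e-02 -1.38038881e-04] [243.09075368 256.25216427]
```

View pics/crop4.png

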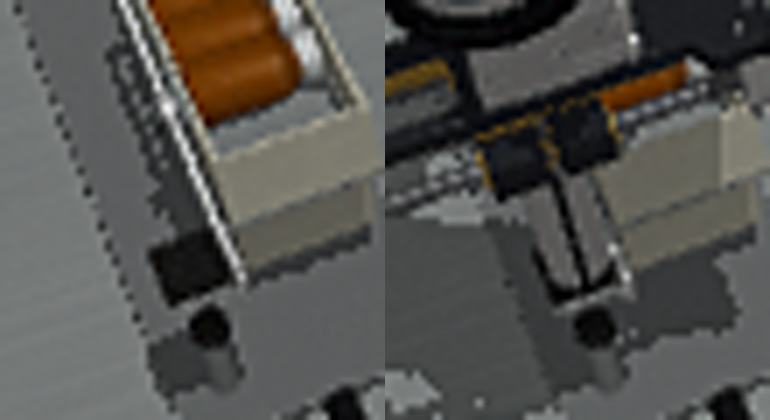

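The fingertips project onto the plate at about (243,256), but the plate outline has hardly changed and no force shows. I'll press a little further and compare the pixels again.

```bash
python3 -m pendant '[{"xyz":[0,0,0.01],"rot":[0,0,0],"gripper":1},{"xyz":[0,0,0.02],"rot":[0,0,0],"gripper":1},{"xyz":[0,0,0.02],"rot":[0,0,0],"gripper":1}]'
python3 - <<'E'
from h import *
s=ctrl.grab_frame("scene")[:,:,::-1]
st=ctrl.observe(); print(st["ft_force"].round(2),st["tcp_pos"].round(4),st["effort"].round(1),proj("scene",st["tcp_pos"]))
cv2.imwrite("pics/s5.png",s)
o=cv2.imread("pics/scene0.png")
f=lambda i:cv2.resize(i[235:272,228:258],None,fx=13,fy=13,interpolation=0)
cv2.imwrite("pics/crop5.png",np.hstack([f(o),f(s)]))
E
```

```text
clock: 3.35
tcp_pos: [0.636, -0.2907, 0.0763]
ee_rot: [179.9, -0.2, 2.5]
ft_force: [2.6, 0.3, 4.0]
width: 0.0004
finger_force: 2.1
[ 3.15 -0.59  3.5 ] [ 0.6359 -0.2906  0.0764] [ -0.9 -44.6 -26.1  -0.4   0.5  -0. ] [243.47336355 257.95600824]
```

View pics/crop5.png

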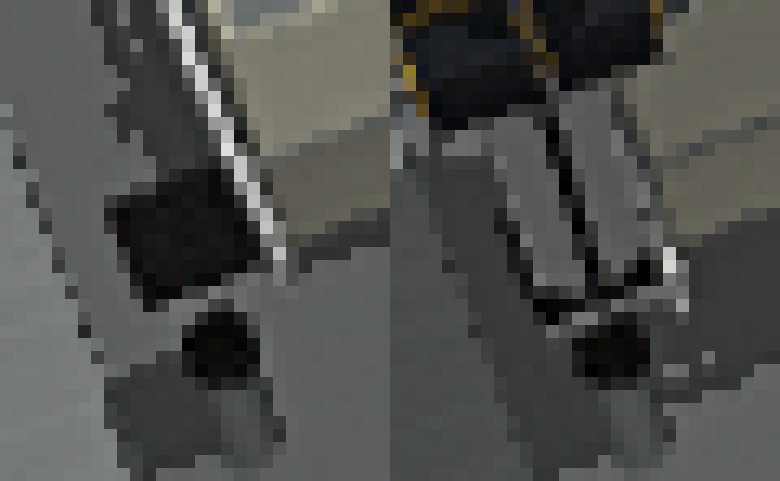

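The force has just reached 4 N at z of about 0.077, and the plate's edge moved down about 1 px. That disagrees with a plate top at 0.101, so I'll check the two cameras against each other on known objects before pressing further.

Run:
```python
from h import *
t=cv2.imread("pics/top0.png"); s=cv2.imread("pics/scene0.png")
def cen(im,u,v,r,lo):
    g=cv2.cvtColor(im,6)[v-r:v+r,u-r:u+r]; b=blobs(g>lo,np.array([u-r,v-r]),8)
    return max(b,key=lambda q:q[1][4])[0] if b else None
for nm,a,b,r,z in(("cassA",(321,254),(302,191),14,.005),("cassB",(322,160),(334,257),14,.005),("roll",(463,195),(176,277),20,.03)):
    for lo in(165,):
        A=cen(t,*a,r,lo);B=cen(s,*b,r,lo); print(nm,A,B,onz("top",*A,z).round(4),onz("scene",*B,z).round(4))
print("plate tri")
A=ray("top",406.4,175.2);B=ray("scene",241.7,252.4)
k=np.linalg.lstsq(np.c_[A[1],-B[1]],B[0]-A[0],rcond=None)[0]; print(A[0]+k[0]*A[1],B[0]+k[1]*B[1])
# start fingertips
for y in(-.047,.047): print(proj("scene",np.array([.2348,-.6055,.1845])+y*np.array([.3614,-.9324,0])))
# feeder foot corners (picked from crop1): top crop /4.5+(365,160); scene crop /5+(205,180), crop shown at x0=270
for n,p in(("top",[(40,62),(228,500)]),("scene",[(314,125),(455,502),(643,425)])):
    for u,v in p: print(n,onz(n,*( (u/4.5+365,v/4.5+160) if n=="top" else ((u-270)/5+205,v/5+180)),.006).round(4))
cv2.imwrite("pics/crop6.png",cv2.resize(s[110:190,30:130],None,fx=6,fy=6,interpolation=0))
```

```text
cassA [320.65625 253.36875] [301.75       194.41666667] [ 0.3974 -0.0292  0.005 ] [ 0.4143 -0.0349  0.005 ]
cassB [321.39669421 161.65289256] [334.         258.73076923] [ 0.6959 -0.0344  0.005 ] [ 0.6974 -0.0369  0.005 ]
roll [464.04237288 193.95762712] [174.659375 274.984375] [ 0.5824 -0.4879  0.03  ] [ 0.5832 -0.4871  0.03  ]
plate tri
[ 0.63143061 -0.29126577  0.09893035] [ 0.63155586 -0.29078575  0.09885023]
[116.48107015 161.6994706 ]
[ 86.10882456 176.95730719]
top [ 0.6542 -0.2054  0.006 ]
top [ 0.3397 -0.3299  0.006 ]
scene [ 0.3437 -0.327   0.006 ]
scene [ 0.6611 -0.3136  0.006 ]
scene [ 0.6545 -0.1962  0.006 ]
```

View pics/crop6.png

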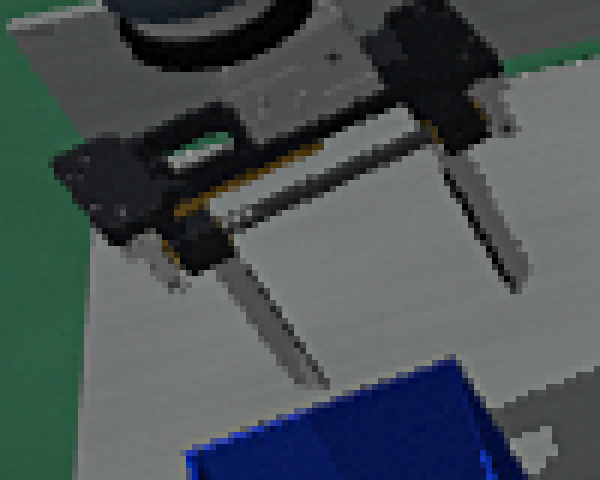

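The two cameras agree on the plate at (0.6315, -0.291, 0.099). The open fingertips at the start, at about (116,158) and (83,175), sit about 3 px above their projected positions. So the real fingertips end roughly 15–20 mm higher than the reported TCP, and contact has only just begun. I'll keep pressing, shifted 3 mm toward the plate centre.

```bash
python3 -m pendant '[{"xyz":[-0.008,0,0.015],"rot":[0,0,0],"gripper":1},{"xyz":[-0.008,0,0.03],"rot":[0,0,0],"gripper":1},{"xyz":[-0.008,0,0.045],"rot":[0,0,0],"gripper":1},{"xyz":[-0.008,0,0.06],"rot":[0,0,0],"gripper":1},{"xyz":[-0.008,0,0.06],"rot":[0,0,0],"gripper":1}]'
```

```text
clock: 3.9
tcp_pos: [0.6324, -0.2911, 0.0523]
ee_rot: [179.9, -0.1, 2.5]
ft_force: [1.9, 0.5, 6.6]
width: 0.0008
finger_force: 3.6
```

```bash
python3 -m pendant '[{"xyz":[0,0,0.007],"rot":[0,0,0],"gripper":1},{"xyz":[0,0,0.012],"rot":[0,0,0],"gripper":1},{"xyz":[0,0,0.012],"rot":[0,0,0],"gripper":1},{"xyz":[0,0,0.012],"rot":[0,0,0],"gripper":1},{"xyz":[0,0,0.012],"rot":[0,0,0],"gripper":1},{"xyz":[0,0,0.012],"rot":[0,0,0],"gripper":1},{"xyz":[0,0,0.012],"rot":[0,0,0],"gripper":1}]'
python3 - <<'E'
from h import *
s=ctrl.grab_frame("scene")[:,:,::-1]; t=ctrl.grab_frame("top")[:,:,::-1]
cv2.imwrite("pics/crop7.png",np.hstack([cv2.resize(s[175:275,200:290],None,fx=5,fy=5,interpolation=2),cv2.resize(t[185:285,365:425],None,fx=5,fy=5,interpolation=2)]))
E
```

```text
clock: 4.6
tcp_pos: [0.6317, -0.2912, 0.0483]
ee_rot: [179.9, -0.0, 2.5]
ft_force: [-1.5, -0.9, 8.8]
width: 0.0007
finger_force: 3.6
```

View pics/crop7.png

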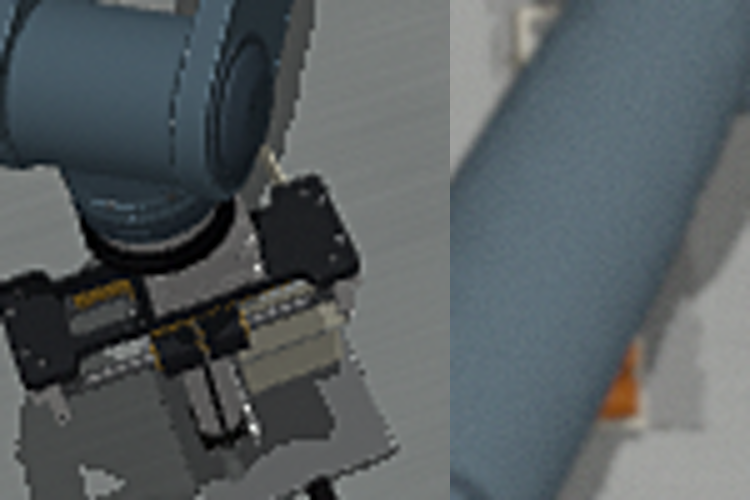

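The top view shows a brown vial at the front end of the chute, at about (489,262) in the crop's frame. No brown is left near the rear in the scene view, so the vials have rolled. I'll press 2 mm more and hold so the last one arrives.

```bash
python3 -m pendant '[{"xyz":[0,0,0.006],"rot":[0,0,0],"gripper":1},{"xyz":[0,0,0.006],"rot":[0,0,0],"gripper":1},{"xyz":[0,0,0.006],"rot":[0,0,0],"gripper":1},{"xyz":[0,0,0.006],"rot":[0,0,0],"gripper":1},{"xyz":[0,0,0.006],"rot":[0,0,0],"gripper":1},{"xyz":[0,0,0.006],"rot":[0,0,0],"gripper":1},{"xyz":[0,0,0.006],"rot":[0,0,0],"gripper":1},{"xyz":[0,0,0.006],"rot":[0,0,0],"gripper":1},{"xyz":[0,0,0.006],"rot":[0,0,0],"gripper":1},{"xyz":[0,0,0.006],"rot":[0,0,0],"gripper":1},{"xyz":[0,0,0.006],"rot":[0,0,0],"gripper":1},{"xyz":[0,0,0.006],"rot":[0,0,0],"gripper":1},{"xyz":[0,0,0.006],"rot":[0,0,0],"gripper":1},{"xyz":[0,0,0.006],"rot":[0,0,0],"gripper":1},{"xyz":[0,0,0.006],"rot":[0,0,0],"gripper":1},{"xyz":[0,0,0.006],"rot":[0,0,0],"gripper":1},{"xyz":[0,0,0.006],"rot":[0,0,0],"gripper":1},{"xyz":[0,0,0.006],"rot":[0,0,0],"gripper":1},{"xyz":[0,0,0.006],"rot":[0,0,0],"gripper":1},{"xyz":[0,0,0.006],"rot":[0,0,0],"gripper":1}]'
python3 - <<'E'
from h import *
for n,(x0,y0,x1,y1) in(("top",(365,155,425,285)),("scene",(205,180,290,290))):
    c=ctrl.grab_frame(n)[y0:y1,x0:x1].astype(int)
    for ce,st in blobs(c[:,:,0]-c[:,:,2]>60,np.array([x0,y0]),5): print(n,ce.round(1),st)
print(proj("top",[.632-.17-.0,-.235,.08]))
E
```

```text
clock: 6.7
tcp_pos: [0.6324, -0.2914, 0.0471]
ee_rot: [179.9, -0.1, 2.5]
ft_force: [-1.5, 0.7, 12.8]
width: 0.0003
finger_force: 5.3
top [399.1 263.2] [ 31 101   6  12  44]
scene [219.4 233.7] [10 52 11  5 17]
[388.56878643 231.21482751]
```

The force of 12.8 N shows the plate on its stop, and the vials have had over 2 s to roll. I'll lift straight up, then move clear to the right.

```bash
python3 -m pendant '[{"xyz":[0,0,-0.03],"rot":[0,0,0],"gripper":1},{"xyz":[0,0,-0.06],"rot":[0,0,0],"gripper":1},{"xyz":[0,0,-0.09],"rot":[0,0,0],"gripper":1},{"xyz":[0,0,-0.14],"rot":[0,0,0],"gripper":1},{"xyz":[0,0,-0.2],"rot":[0,0,0],"gripper":1},{"xyz":[0,0,-0.3],"rot":[0,0,0],"gripper":1},{"xyz":[0,0,-0.38],"rot":[0,0,0],"gripper":1},{"xyz":[-0.08,0.1,-0.4],"rot":[0,0,0],"gripper":1},{"xyz":[-0.16,0.2,-0.4],"rot":[0,0,0],"gripper":1},{"xyz":[-0.24,0.3,-0.4],"rot":[0,0,0],"gripper":1},{"xyz":[-0.34,0.4,-0.4],"rot":[0,0,0],"gripper":1},{"xyz":[-0.44,0.5,-0.4],"rot":[0,0,0],"gripper":1},{"xyz":[-0.5,0.6,-0.4],"rot":[0,0,0],"gripper":1},{"xyz":[-0.5,0.7,-0.4],"rot":[0,0,0],"gripper":1},{"xyz":[-0.5,0.7,-0.4],"rot":[0,0,0],"gripper":1},{"xyz":[-0.5,0.7,-0.4],"rot":[0,0,0],"gripper":1}]'
python3 - <<'E'
from h import *
t=ctrl.grab_frame("top")[:,:,::-1]; s=ctrl.grab_frame("scene")[:,:,::-1]
a=cv2.resize(t[150:300,340:440],None,fx=3.6,fy=3.6,interpolation=2); b=cv2.resize(s[170:305,190:290],None,fx=4,fy=4,interpolation=2)
cv2.imwrite("pics/crop8.png",np.hstack([a,b]))
E
```

```text
clock: 8.4
tcp_pos: [0.4424, -0.5789, 0.2022]
ee_rot: [-179.8, 0.1, 2.4]
ft_force: [0.4, 1.0, -0.2]
width: 0.0004
finger_force: 0.0
```

View pics/crop8.png

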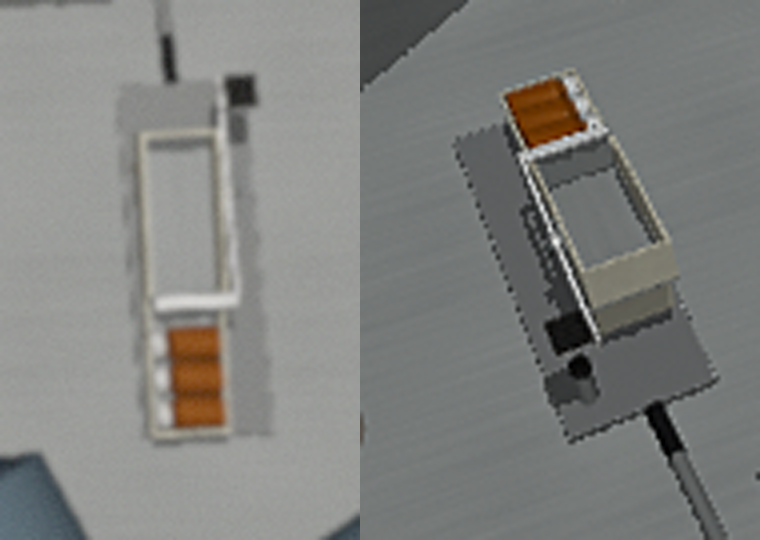

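Both views show all three vials in the pick zone (top view, about (394,254)), the gate shut behind them and the plate back at rest. The arm is clear of everything.

```bash
python3 -c "
from cell import ctrl
print(ctrl.close_job())"
```

```text
the job is handed in; nothing more can be done
None
```

The three large vials are in the pick zone with the gate shut behind them, the arm is clear of everything, and the job was handed in at about 8.5 s.

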